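# Slide the saucepan to the empty ring of the workshop hotplate

## Robot

A 6-joint arm with a two-finger parallel gripper is mounted at the origin on the work surface. World frame = base frame: x ahead of the robot, y to its left, z up, the work surface at z = 0. Lengths are in mm, angles in rad, forces in N, time in s.
With the tool pointing down it reaches from about 275 to 825 mm from the base axis. Payload 5.2 kg.
Tool frame: the origin (TCP) lies at the very end of the fingers, on their centre line; the grasp point (between the pads) lies 19 mm behind it; z points along the fingers, y is the direction in which the jaws open and shut (so a half turn about z gives the same grasp; the last joint's range is limited). The gripper opens to 93 mm and grips with 3 to 60 N. Pads are 15 mm wide; open, the fingers measure 128 mm over their backs; the gripper's body (75 mm by 188 mm) begins 65 mm behind the grasp point.
Start: joints at [-1.443, 0.259, 1.535, -0, 1.348, -0.203], TCP at [178.661, -520.178, 183.953] pointing down, gripper open.
Joint ranges: [-3.14, 3.14], [-0.91, 2.08], [0.19, 2.58], [-1.22, 4.36], [0.22, 2.71], [-3.12, 3.12]. Speed limits (rad/s): [2.57, 2.57, 3.14, 3.14, 3.14, 3.14].

## Interface

Orientations are given as [roll, pitch, yaw] about the fixed x, y, z axes, in that order (R = Rz(yaw) Ry(pitch) Rx(roll)).
In Python, from bench import robot gives the robot as it stands. The module is installed in compiled form; this text tells all that it offers. Calls block until the motion is done:
- robot.move_ptp(position, orientation): joint-space move of the TCP to a pose.
- robot.move_linear(position, ori=None, speed=150, f_stop=None): straight line of the TCP; ori=None keeps the orientation; speed is the mean speed in mm/s. With f_stop (N) it stops when the force on the tool has changed by that much, and returns True; else False.
- robot.move_j(angles): joint-space move.
- robot.move_gripper(opening): opening from 0.0 (shut) to 1.0 (fully open); the grip force is fixed at half the most; returns when the fingers have stopped.
- robot.sleep(seconds).
- robot.inverse_kinematics(position, orientation): joint angles nearest the present ones, or None.
- robot.get_image(name): name is "scene" or "side" or "wrist"; returns a dict with "img" (480x640x3 uint8, blue, green, red), "fovy" (degrees; the focal length in pixels is half the picture's height over the tangent of half this angle, whatever the lens; pixels are square), "cx", "cy" (the principal point, pixels), "k1" (the pictures are not rectified: a ray, as slopes to the right and down, at radius r is drawn at 1 + k1 r^2 times it, then the intrinsics apply), "eye" and "orientation" of the camera in the world. Camera axes: x right, y down, z forward; pixel columns grow to the right and rows downward; lengths in mm; the calibration is good to about 2 mm. A picture is of the moment at which its call begins. There is no depth.
A pose or a line that the arm cannot do raises robot.MotionError and nothing moves.
- robot.hand_in(): hands the job in, once; it reports no verdict.
Readings, each from a call of its own:
- robot.current_t(): time.
- robot.current_qpos(): joint angles.
- robot.current_joint_vel(): joint speeds.
- robot.current_joint_efforts(): joint torques, N m.
- robot.current_tcp_pos(): TCP position.
- robot.current_eef_rot(): TCP orientation.
- robot.current_contact_force(): force on the tool from outside, world axes, zero at the start.
- robot.current_ft_torque(): the same for the moment, N m.
- robot.current_gripper_width(): opening from 0.0 (shut) to 1.0 (fully open).
Only numpy, scipy, OpenCV 4.12 (cv2) and the standard library are available. Lean on these libraries where they do the work, as an engineer would, in place of code of your own. Each camera call takes 0.05 s, during which the arm holds its last target.

## Task

Slide the long-handled saucepan from the middle ring of the hotplate across to the empty ring and leave it centred there. Keep it flat on the plate all the way - no lifting or tipping - and leave the two-lugged pot on the other ring where it is.

Things in the scene. Friction and masses are not known exactly. Their poses are not given: they have to be found in the camera images.
- pan_knob (a point): Grip point on the saucepan's upright wooden lid knob (28 mm across, 36 tall), on the pan's axis, 12 mm below the knob's top, 24 above the lid, 91 above the underside. Round steel pan 130 mm across, 55 high, lid fixed on; 0.4-0.7 kg; on the middle ring. z up. One straight handle, 20 wide, 14 thick, 43 up, runs along its -x from 85 to 195 mm out, roughly towards the robot.
- free_ring (a point): Centre, on the hotplate's top surface, of the empty ring: a flat drawn white circle 150 mm across with a white dot in the middle. It is the leftmost or rightmost of the three rings, 190 mm from the middle ring. z up.
- pot_center (a point): Centre of the two-lugged pot, on its axis 43 mm above its underside. Round steel pot 112 mm across, 74 high, lugs reaching 82 mm from the axis, small wooden lid knob whose top is 104 mm above the underside. It stands on the ring opposite the empty one and is not to be moved. z up.
- hotplate: Fixed hotplate: steel tray with a level black glass top, 260 mm (its x) by 570 mm (its y), top surface 60 mm above the bench. Origin at the centre of its underside, z up; the three rings lie at y = -190, 0 and 190 mm on its y axis. The glass is smooth and flat (friction about 0.35).

How it is judged (in metres and radians):
At the end, for the whole second after the job is handed in: The saucepan stands flat and at rest on the hotplate, its axis within 18 mm of the empty ring's centre; it was never lifted more than 8 mm or tipped more than 10 degrees, and the two-lugged pot was not moved more than 15 mm (horizontal distance between pan_knob and free_ring below 0.018 m and angle between pan_knob's own z axis and vertical below 0.1 rad and z of pan_knob in the frame of hotplate between 0.146 and 0.156 m and linear speed of pan below 0.02 m/s); the robot touches nothing.
It fails at once if the saucepan is lifted more than 8 mm off the hotplate (z of pan_knob in the frame of hotplate above 0.159 m).
It fails at once if the saucepan is tipped more than 10 degrees (angle between pan_knob's own z axis and vertical above 0.175 rad).
It fails at once if the two-lugged pot is moved more than 15 mm (distance of pot_center from where it was at the start of the episode above 0.015 m).
It also fails if it takes over 34 s, if anything falls off the work surface, if the arm or the gripper's body presses on something with over 40 N, if the wrist force passes 120 N, or if a joint passes its speed limit or range.

## Working session

There is one attempt and no reset: what is moved stays moved. The work goes in short steps, each a Python script; the robot and the scene stay as the last script left them, time stands still between calls to the robot, and variables do not carry over. Pictures are saved under pics/ and viewed, and the job is handed in when it is done.

```bash
mkdir -p pics
cat > h.py <<'E'
import numpy as np, cv2
from bench import robot
from scipy.spatial.transform import Rotation as R
def K(d):
    h,w=d["img"].shape[:2]; f=h/2/np.tan(np.radians(d["fovy"])/2)
    return f
def Rot(d):
    o=np.array(d["orientation"],float)
    return o if o.shape==(3,3) else R.from_euler('xyz',o).as_matrix()
def ray(d,u,v):
    f=K(d); k=np.array([[f,0,d["cx"]],[0,f,d["cy"]],[0,0,1]])
    p=cv2.undistortPoints(np.array([[[u,v]]],float),k,np.array([d["k1"],0,0,0.])).ravel()
    return np.array(d["eye"],float),Rot(d)@np.array([p[0],p[1],1])
def plane(d,u,v,z):
    e,r=ray(d,u,v); return e+r*(z-e[2])/r[2]
def proj(d,P):
    c=Rot(d).T@(np.array(P,float)-np.array(d["eye"])); s=c[:2]/c[2]; s=s*(1+d["k1"]*(s@s))
    return s*K(d)+[d["cx"],d["cy"]]
def tri(l):
    A=np.zeros((3,3));b=np.zeros(3)
    for d,u,v in l:
        e,r=ray(d,u,v); r=r/np.linalg.norm(r); M=np.eye(3)-np.outer(r,r);A+=M;b+=M@e
    return np.linalg.solve(A,b)
E
python3 - <<'E'
from h import *
import pickle
for n in ["scene","side","wrist"]:
    d=robot.get_image(n); cv2.imwrite(f"pics/{n}0.png",d["img"]); pickle.dump(d,open(f"{n}0.pkl","wb"))
    print(n,{k:v for k,v in d.items() if k!="img"})
print(robot.current_t(),robot.current_eef_rot())
E
```

```text
scene {'fovy': 55.438587144256076, 'cx': 318.1033972262674, 'cy': 235.89254859817734, 'k1': 0.03460332856826577, 'eye': array([1052.40399505, -252.54898376,  685.32208963]), 'orientation': array([-2.40431303,  0.01242581,  1.04728276])}
side {'fovy': 57.65930247005481, 'cx': 320.8424885454369, 'cy': 242.7900290359205, 'k1': -0.04112421637326756, 'eye': array([ 293.30025069, -260.7262238 ,  599.7976779 ]), 'orientation': array([-2.45315044, -0.00591569, -0.78471464])}
wrist {'fovy': 58.00100901480309, 'cx': 317.88754066903414, 'cy': 237.19377204360416, 'k1': -0.09728837819298464, 'eye': array([ 244.47303758, -497.26459892,  382.59419649]), 'orientation': array([ 2.88811861e+00,  2.51426556e-03, -1.23958929e+00])}
0.15 [-3.14027639e+00 -2.69331206e-04  3.30754134e-01]
```

View pics/scene0.png

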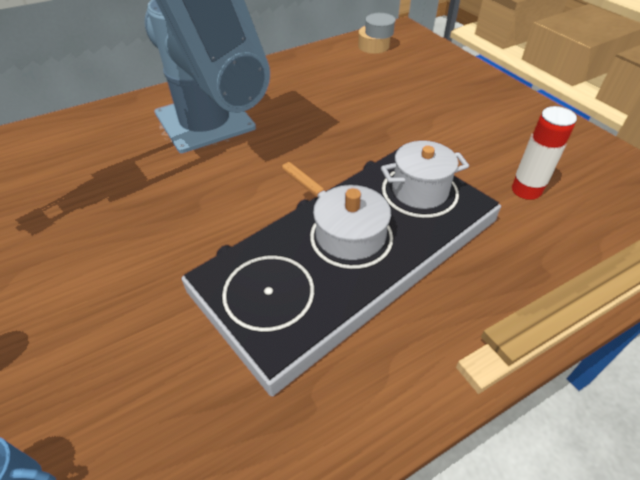

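View pics/side0.png

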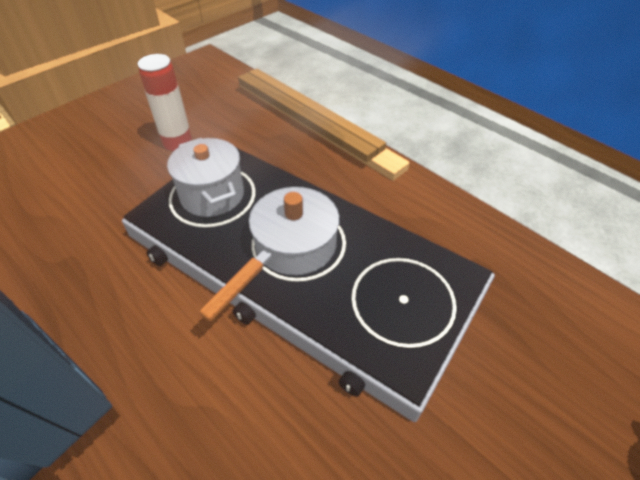

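View pics/wrist0.png

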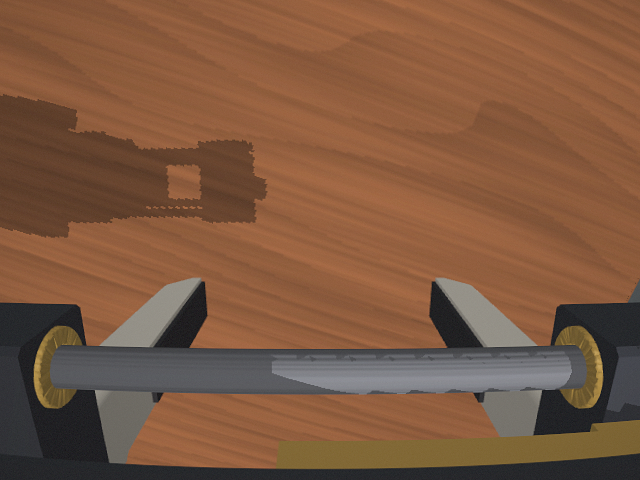

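Scene picture: free-ring dot at about (268,291), pan knob at (353,200), pot knob at (428,152). In the side picture they are at (404,299), (293,206) and (201,151). The free ring is the one nearest −y. The wrist view shows only the bench.

```bash
cat > meas.py <<'E'
from h import *
import pickle
def blob(m,box):
    x0,y0,x1,y1=box; n,l,s,c=cv2.connectedComponentsWithStats(m[y0:y1,x0:x1].astype(np.uint8))
    i=1+np.argmax(s[1:,4]); return c[i]+[x0,y0],s[i]+np.array([x0,y0,0,0,0])
def wood(im):
    h=cv2.cvtColor(im,cv2.COLOR_BGR2HSV); return (h[...,1]>110)&(h[...,2]>70)&(h[...,0]<25)
def white(im):
    return im.min(2)>170
E
python3 - <<'E'
from meas import *
S=pickle.load(open("scene0.pkl","rb"));D=pickle.load(open("side0.pkl","rb"))
B={"dot":(white,(255,280,282,303),(392,288,416,310)),"knob":(wood,(338,182,368,216),(278,188,308,224)),"pot":(wood,(416,143,440,162),(190,142,212,162))}
for n,(f,b1,b2) in B.items():
    c1,s1=blob(f(S["img"]),b1);c2,s2=blob(f(D["img"]),b2)
    print(n,c1,s1,c2,s2,"tri",tri([(S,*c1),(D,*c2)]).round(1))
    for z in {"dot":[60],"knob":[147],"pot":[155]}[n]: print("  planes",plane(S,*c1,z).round(1),plane(D,*c2,z).round(1))
# ring ellipses: points of white pixels cast to z=60, circle fit
for nm,d,box in (("scene",S,(215,250,320,335)),("side",D,(345,250,462,352))):
    x0,y0,x1,y1=box; m=white(d["img"]); v,u=np.nonzero(m[y0:y1,x0:x1])
    P=np.array([plane(d,a+x0,b+y0,60)[:2] for a,b in zip(u,v)])
    c=P.mean(0); P=P[abs(np.linalg.norm(P-c,axis=1)-75)<15]
    A=np.c_[2*P,np.ones(len(P))]; s=np.linalg.lstsq(A,(P**2).sum(1),rcond=None)[0]
    print("ring",nm,s[:2].round(1),np.sqrt(s[2]+s[:2]@s[:2]).round(1),len(P))
# handle end mask in side
c,s=blob(wood(D["img"]),(200,255,268,322)); print("handle",c,s,plane(D,*c,103))
E
```

```text
dot [268.  290.5] [265 288   7   6  38] [403.41176471 298.92156863] [400 296   8   7  51] tri [ 620.3 -108.3   59.5]
  planes [ 620.7 -108.9   60. ] [ 620.1 -108.    60. ]
knob [352.39007092 199.70921986] [346 189  14  23 282] [293.02406417 204.90641711] [285 192  17  27 374] tri [581.1  80.3 145.1]
  planes [583.1  78.4 147. ] [580.   79.6 147. ]
pot [427.56410256 151.73504274] [422 146  12  12 117] [201.17647059 151.08088235] [195 145  13  14 136] tri [551.8 265.4 154.9]
  planes [552.3 264.6 155. ] [551.9 265.9 155. ]
ring scene [ 622.1 -114.5] 75.2 736
ring side [ 619.5 -112.3] 74.6 894
handle [226.32317424 294.68142611] [ 200  257   62   65 1739] [429.94963723  51.85557203 103.        ]
```

Checks: dot to pot is 379.9 mm (should be 380), and dot to knob is 192.5 mm, so the pan is slightly off centre on its ring. The dot triangulates at z=59.5. My coarse ring fit came out 4–6 mm off in y, because of the uneven pixel weighting and filter. I'll use the dot. Next I grip the knob with the jaws lying along the slide direction.

Run:
```python
from meas import *
k=np.array([581.3,79.7]);dot=np.array([620.3,-108.3]);u=(dot-k)/np.linalg.norm(dot-k)
yaw=np.arctan2(u[0],-u[1]);o=[np.pi,0,yaw];print(yaw)
p=robot.current_tcp_pos(); robot.move_linear([p[0],p[1],270],speed=150)
robot.move_ptp([k[0],k[1],270],o)
print(robot.current_t(),robot.current_tcp_pos())
print(robot.move_linear([k[0],k[1],180],speed=100))
for n in ("side","wrist"):
    d=robot.get_image(n); cv2.imwrite(f"pics/{n}1.png",d["img"])
print(robot.current_t(),robot.current_qpos(),robot.current_contact_force())
```

```text
0.20454559122139593
3.4333 [581.41935468  78.76884744 269.94064775]
False
4.5833 [-5.37288226e-02  3.26286690e-01  1.44903127e+00  8.13449152e-06
  1.36458029e+00  1.31254536e+00] [-0.07387389  0.34174411 -0.7005949 ]
```

View pics/side1.png

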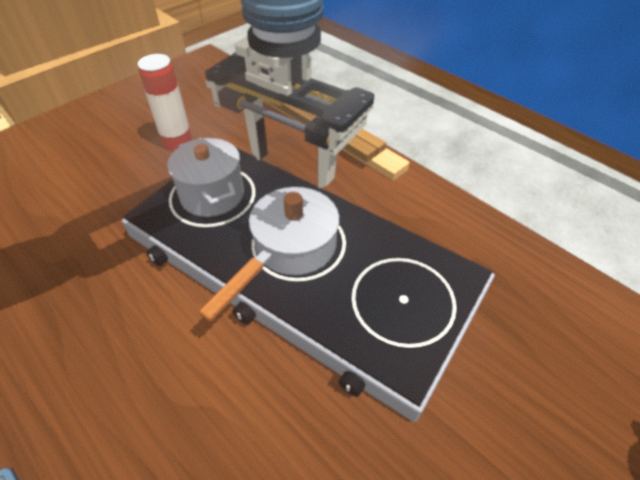

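View pics/wrist1.png

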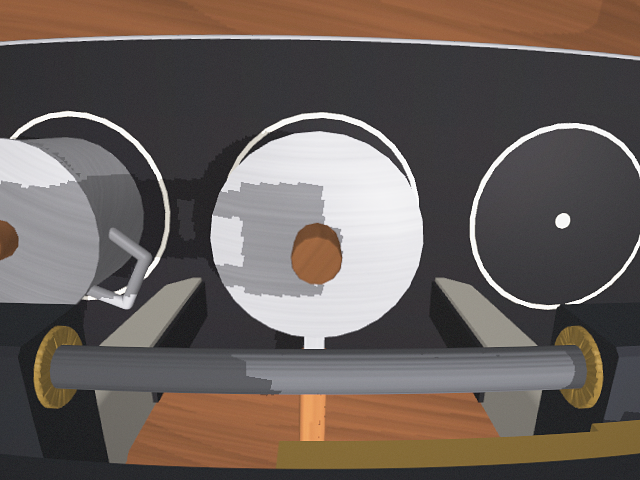

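Side view: the fingertips straddle the knob, at (262,155) and (327,185), with the knob top at (293,197). Wrist view: knob top at (317,267), centred between the fingers, with the handle running straight down the picture. I'll cross-check the wrist ray, then descend.

Run:
```python
from meas import *
d=robot.get_image("wrist"); print(plane(d,317,260,163).round(1), plane(d,563,221,60).round(1), robot.current_tcp_pos())
k=np.array([581.3,79.7])
print(robot.move_linear([k[0],k[1],134],speed=50,f_stop=6))
print(robot.current_tcp_pos(),robot.current_contact_force())
robot.move_gripper(0.0)
print(robot.current_t(),robot.current_gripper_width()*93,robot.current_contact_force(),robot.current_tcp_pos())
d=robot.get_image("wrist");cv2.imwrite("pics/wrist2.png",d["img"])
d=robot.get_image("side");cv2.imwrite("pics/side2.png",d["img"])
```

```text
[582.6  80.6 163. ] [ 620.7 -107.8   60. ] [581.800059    79.6671852  180.80746207]
False
[581.61189974  79.69793687 134.39086745] [ 0.63374332 -0.78195233 -0.31667117]
7.15 0.06689146708475344 [-0.05554306  0.43476442  0.66980264] [581.27974381  79.71194419 134.00572137]
```

View pics/side2.png

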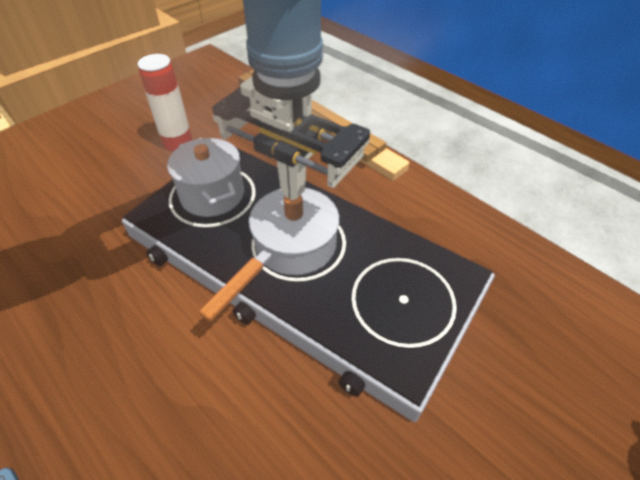

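View pics/wrist2.png

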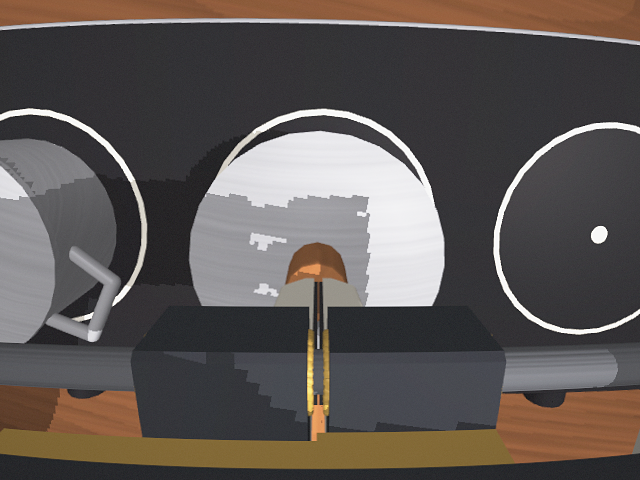

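The grip missed: the opening went to 0. In the side view the closed fingertips end near (291,195), above and behind the knob at (293,207). I'll compare where the reported TCP should appear in each camera.

Run:
```python
from meas import *
t=np.array(robot.current_tcp_pos());print(t,robot.current_eef_rot(),robot.current_gripper_width())
for n in ("scene","side","wrist"):
    d=robot.get_image(n); print(n,proj(d,t).round(1),proj(d,t+[0,0,19]).round(1),proj(d,t+[0,0,30]).round(1),np.array(d["eye"]).round(1))
    x,y=proj(d,t).astype(int)
    im=d["img"][max(0,y-100):y+80,max(0,x-110):x+110]
    cv2.imwrite(f"pics/{n}3.png",cv2.resize(im,None,fx=3,fy=3,interpolation=cv2.INTER_CUBIC))
    print("crop origin",max(0,x-110),max(0,y-100))
print(robot.current_t())
```

```text
[581.30871624  79.68870791 134.02566198] [-3.14157983e+00 -2.30855026e-05  2.04497879e-01] 0.007507821585212795
scene [352.1 204.3] [352.6 196.3] [352.9 191.5] [1052.4 -252.5  685.3]
crop origin 242 104
side [294.  210.6] [293.5 201.5] [293.1 196. ] [ 293.3 -260.7  599.8]
crop origin 184 110
wrist [318.5 272.8] [318.5 286.9] [318.5 296.4] [649.5  94.  333.4]
crop origin 208 172
7.4
```

View pics/scene3.png

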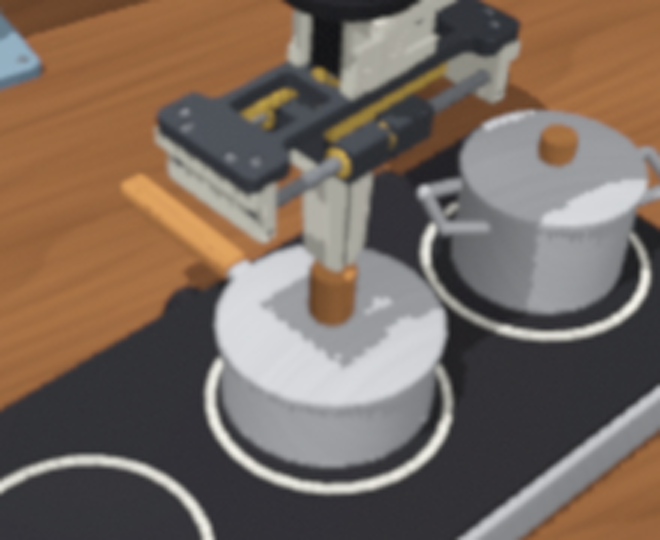

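View pics/side3.png

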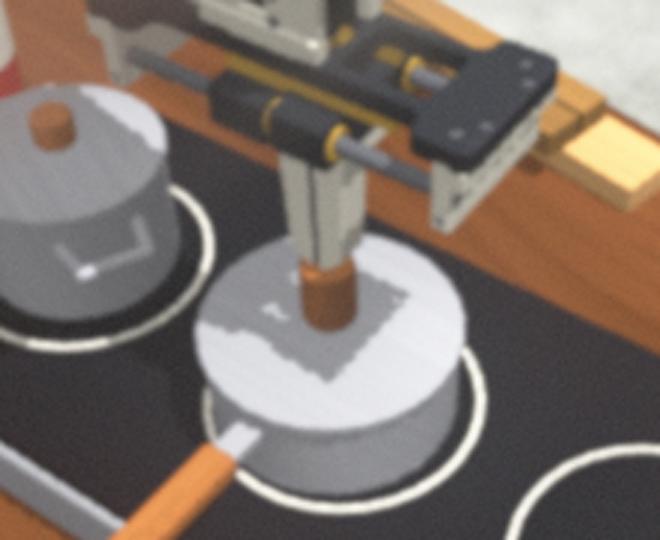

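Run:
```python
from meas import *
S=robot.get_image("scene");D=robot.get_image("side");W=robot.get_image("wrist")
print(tri([(S,355,193.3),(D,291.2,198.5)]))
cv2.imwrite("pics/w4.png",cv2.resize(W["img"][200:340,220:420],None,fx=4,fy=4))
# knob now
for f,b1,b2 in ((wood,(338,182,368,216),(278,188,308,224)),):
    c1,s1=blob(f(S["img"]),b1);c2,s2=blob(f(D["img"]),b2);print(c1,s1,c2,s2)
print(robot.current_contact_force(),robot.current_t())
```

```text
[580.82254985  84.24149062 156.74937818]
[352.29957806 201.56962025] [346 192  15  20 237] [292.51968504 207.2480315 ] [285 197  16  22 254]
[0.06154973 0.56876276 0.27599533] 7.55
```

View pics/w4.png

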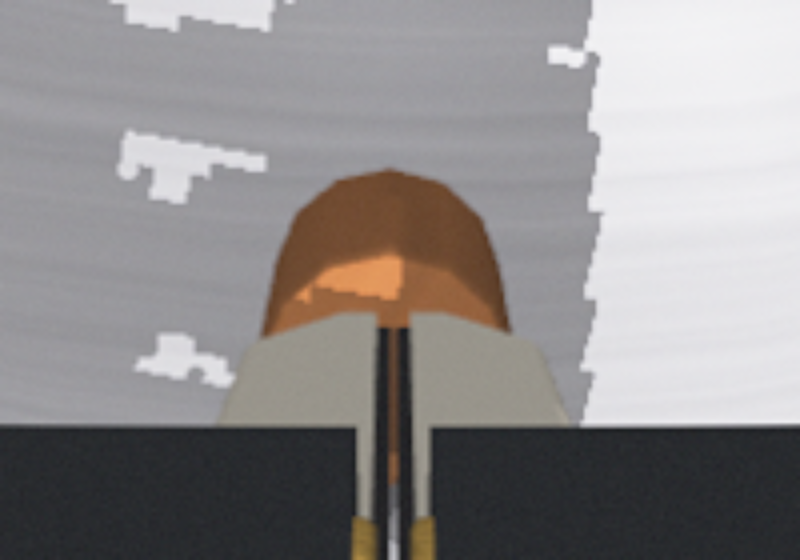

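The tips closed just above the knob's top, touching nothing, though the reported TCP is 29 mm below that top. So the fingers end well short of the reported TCP, while the wrist-camera dot (620.7,−107.8) confirms the arm pose itself. I'll open and measure the tips.

Run:
```python
from meas import *
robot.move_gripper(1.0)
t=np.array(robot.current_tcp_pos());print(t,robot.current_gripper_width())
Rt=R.from_euler('xyz',robot.current_eef_rot()).as_matrix()
for n in ("scene","side"):
    d=robot.get_image(n)
    im=d["img"].copy(); x0,y0=proj(d,t).astype(int)-[110,90]
    for s in (-1,1):
        for dz in (0,30): print(n,s,dz,proj(d,t+Rt@[0,s*46.5,-dz]).round(1))
    cv2.imwrite(f"pics/{n}5.png",cv2.resize(im[y0:y0+180,x0:x0+220],None,fx=3,fy=3,interpolation=cv2.INTER_CUBIC)); print(x0,y0)
print(robot.current_t())
```

```text
[581.30774969  79.68606821 133.99321779] 0.9986221799994046
scene -1 0 [370.8 192.1]
scene -1 30 [372.  179.2]
scene 1 0 [332.5 217.2]
scene 1 30 [332.7 204.4]
242 114
side -1 0 [269.  198.3]
side -1 30 [267.2 183.6]
side 1 0 [320.4 223.6]
side 1 30 [320.5 209.1]
184 120
9.125
```

View pics/scene5.png

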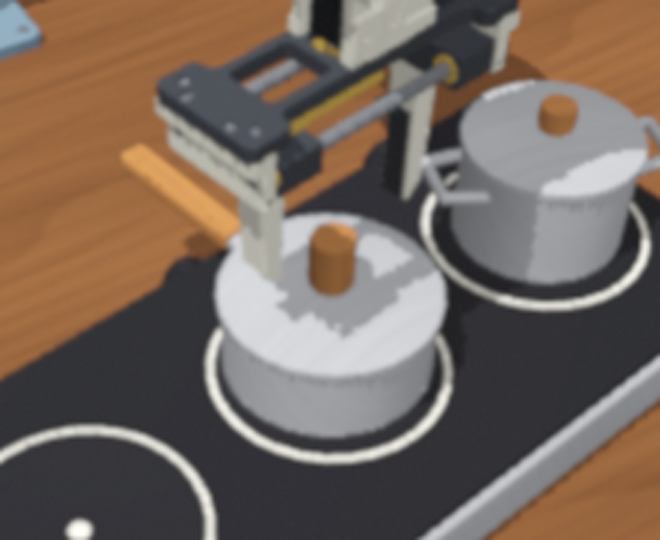

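View pics/side5.png

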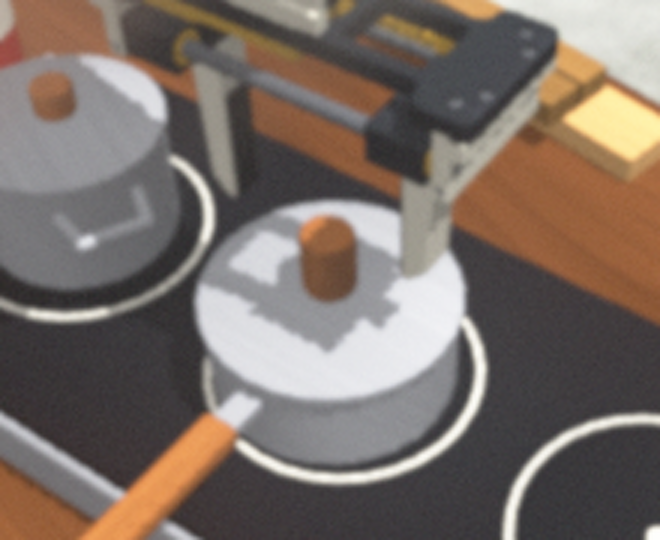

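Run:
```python
from meas import *
S=robot.get_image("scene");D=robot.get_image("side")
a=tri([(S,333,207),(D,322,212)]);b=tri([(S,374.5,180),(D,262,184.5)]);print(a,b,(a+b)/2,np.linalg.norm(a-b))
k=tri([(S,352.4,192),(D,293,196)]);print("knob top",k)
for P,(u,v),(x,y) in ((a,(333,207),(322,212)),(b,(374.5,180),(262,184.5))): print(proj(S,P)-[u,v],proj(D,P)-[x,y])
print(robot.current_t())
```

```text
[592.12579615  33.29282969 158.7548362 ] [569.05501537 133.7160013  157.34723277] [580.59040576  83.5044155  158.05103449] 103.04880236557659
knob top [581.23763455  79.31841778 163.57603139]
[-0.35247589  0.36137837] [-0.38459012 -0.45700156]
[ 0.35567325 -0.4410842 ] [0.4102918  0.53149612]
9.225
```

The tips are about 25–30 mm short of the reported TCP. Since the closed fingers cleared the knob top without contact, they must be at least 29 mm short. A reported z of 104 therefore puts the tips at about 133 or higher, clear of the lid at 127, and the gripper body at about 188, clear of the knob at 163. I'll descend with a force stop and grip again.

Run:
```python
from meas import *
k=np.array([581.3,79.7])
print(robot.move_linear([k[0],k[1],104],speed=30,f_stop=4), robot.current_tcp_pos(),robot.current_contact_force())
robot.move_gripper(0.0)
print(robot.current_t(),robot.current_gripper_width()*93,robot.current_contact_force())
for n in ("scene","side"):
    d=robot.get_image(n); x,y=proj(d,[581,80,134]).astype(int)-[110,90]
    cv2.imwrite(f"pics/{n}6.png",cv2.resize(d["img"][y:y+180,x:x+220],None,fx=3,fy=3,interpolation=cv2.INTER_CUBIC))
```

```text
False [581.49529201  79.68644546 104.24440468] [0.59815434 0.2897468  0.48113052]
11.4083 27.443444298734352 [-0.64637357 -0.01941842  1.5054447 ]
```

View pics/scene6.png

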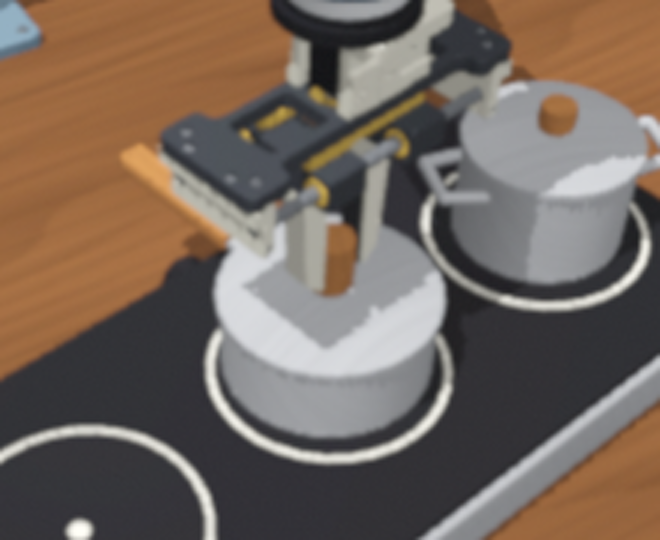

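View pics/side6.png

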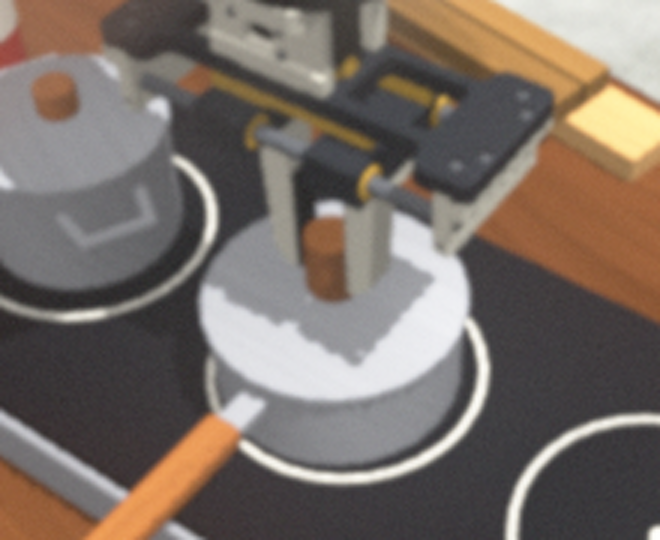

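Both views show the fingers either side of the knob, and the width is 27.4 mm against the 28 mm knob. Now the slide, in steps with height checks.

Run:
```python
from meas import *
k=np.array([581.3,79.7]);dot=np.array([620.4,-108.2])
for s,v in ((.08,30),(1,60)):
    p=k+s*(dot-k); robot.move_linear([*p,104],speed=v)
    print(robot.current_t(),np.round(robot.current_tcp_pos(),1),np.round(robot.current_contact_force(),1),robot.current_gripper_width()*93)
for n in ("scene","side"):
    d=robot.get_image(n); cv2.imwrite(f"pics/{n}7.png",d["img"])
```

```text
12.1667 [584.7  63.8 104. ] [ 0.6 -1.  -1.3] 27.570025972700552
15.2583 [ 620.4 -108.1  104. ] [-0.5  1.8  1. ] 27.509631468313973
```

View pics/side7.png

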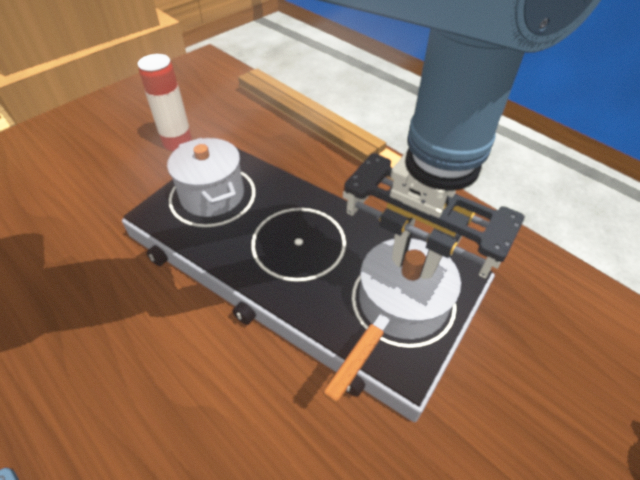

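View pics/scene7.png

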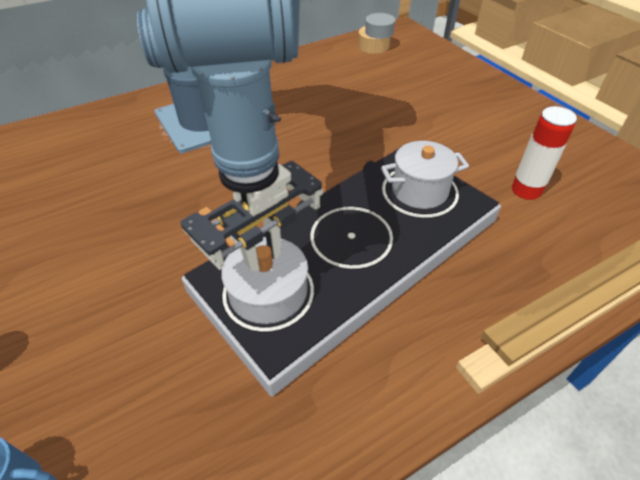

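The pan followed and now stands on the free ring, with its knob at (414,265) in the side view and (264,258) in the scene view. The pot is unmoved. I'll release, rise and check the centring.

Run:
```python
from meas import *
robot.move_gripper(1.0)
robot.move_linear([620.4,-108.2,230],speed=90)
print(robot.current_t(),np.round(robot.current_tcp_pos(),1),np.round(robot.current_contact_force(),1))
S=robot.get_image("scene");D=robot.get_image("side")
for n,d in (("scene",S),("side",D)):
    cv2.imwrite(f"pics/{n}8.png",d["img"]); print(n,proj(d,[620.4,-108.2,145.1]))
def bx(d,P,r): x,y=proj(d,P).astype(int); return (x-r,y-r,x+r,y+r)
for P,r in (([620.4,-108.2,145],18),([551.8,265.4,155],11)):
    c1,s1=blob(wood(S["img"]),bx(S,P,r));c2,s2=blob(wood(D["img"]),bx(D,P,r))
    print(c1,s1,c2,s2,tri([(S,*c1),(D,*c2)]).round(1))
c1,_=blob(white(S["img"]),bx(S,[586,78.5,60],9));c2,_=blob(white(D["img"]),bx(D,[586,78.5,60],9))
print("mid dot",tri([(S,*c1),(D,*c2)]).round(1))
```

```text
18.05 [ 620.  -108.1  229.2] [ 1.  -1.3  0.6]
scene [263.16829516 257.7453917 ]
side [413.67640127 263.89850989]
[262.76553672 257.94067797] [254 246  18  25 354] [413.79006772 263.69977427] [404 251  21  28 443] [ 620.5 -108.6  145.3]
[427.56410256 151.73504274] [422 146  12  12 117] [201.15714286 151.26428571] [195 145  13  14 140] [551.7 265.4 154.6]
mid dot [585.8  78.6  59.7]
```

View pics/side8.png

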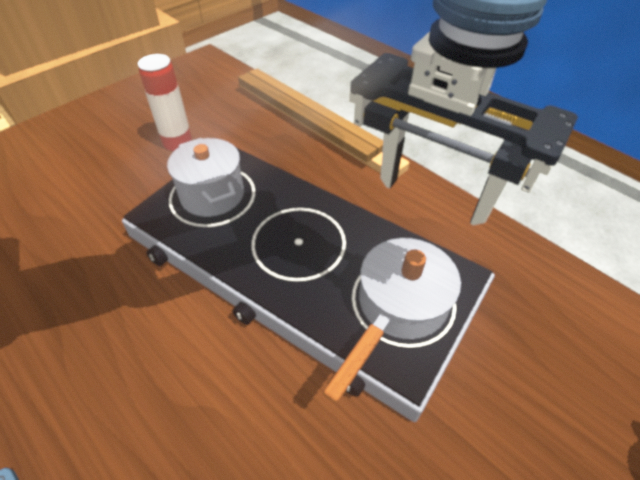

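View pics/scene8.png

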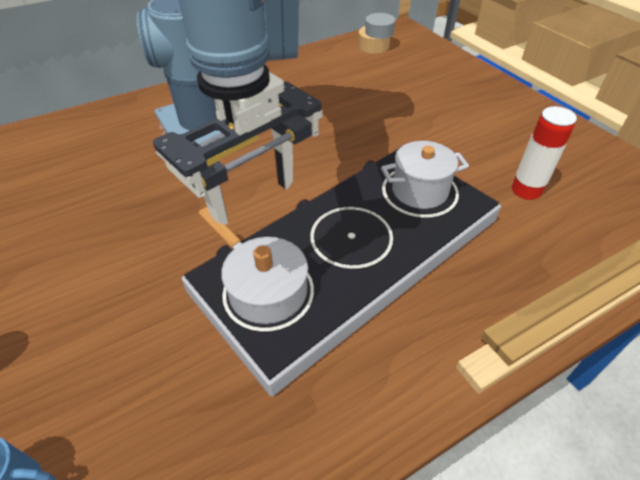

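The pan is centred: knob axis at (620.5,−108.6) against the dot at (620.3,−108.3). The knob height is unchanged, the pot has not moved, and the arm is clear.

```bash
python3 -c "
from bench import robot
robot.hand_in(); print(robot.current_t())"
```

```text
the job is handed in; nothing more can be done
the job is handed in; nothing more can be done
```

I gripped the saucepan by its lid knob, slid it flat to the empty ring at the −y end, released it, raised the gripper clear and handed in at about 18 s of the 34 s allowed.

**Last checks:**
- **Pan centring:** the knob axis measured (620.5, −108.6) mm against the ring's dot at (620.3, −108.3), less than 1 mm off. The camera calibration is only good to about 2 mm.
- **Pan height:** the knob centroid was at z 145.3 mm, against 145.1 at the start. The slide was at constant height, and I did not measure tilt directly.
- **Pot:** it is within 0.5 mm of where it started.
- **Robot:** the gripper was clear of everything, and the forces I read were under 2 N.

**What failed or disagreed:**
- **First grasp:** it closed on air, with no contact. The fingers end about 29 mm short of the reported TCP. I confirmed this in two views and gripped again 30 mm lower, where the jaws held at 27.4 mm on the 28 mm knob.
- **Ring fit:** a coarse circle fit to the empty ring came out 4–6 mm off the dot in y. I used the dot, which agreed with the 190 and 380 mm ring spacings.

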